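# Open the sample port of a test reader

## Robot

A 7-joint arm with a two-finger parallel gripper is mounted at the origin on a cart in front of the work surface, level with it; the furniture and walls round the work are solid. World frame = base frame: x ahead of the robot, y to its left, z up, the work surface at z = 0. Lengths are in m, angles in rad, forces in N, time in s.
With the tool pointing down it reaches from about 0.4 to 0.9 m from the base axis. Payload 5.6 kg.
Tool frame: the origin (TCP) lies midway between the tips of the shut fingers; the grasp point (between the pads) lies 19 mm behind it; z points along the fingers, y is the line along which they close (so a half turn about z gives the same grasp; the last joint's range is limited). The gripper opens to 92 mm and grips with 3 to 60 N. Pads are 20 mm wide; open, the fingers measure 128 mm over their backs; the gripper's body (75 mm by 189 mm) begins 69 mm behind the grasp point.
Start: joints at [-1.386, 0.468, -0.012, 1.603, 0.006, 1.071, -0.056], TCP at [0.147, 0.633, 0.215] pointing down, gripper open.
Joint ranges: [-2.53, 2.53], [-0.31, 2.02], [-1.57, 1.55], [0.28, 2.44], [-1.29, 4.43], [0.15, 1.84], [-2.92, 2.92]. Speed limits (rad/s): [2.57, 2.57, 3.14, 3.14, 3.14, 3.14, 3.14].

## Interface

Orientations are given as a 3x3 rotation matrix whose columns are the frame's x, y, z axes.
In Python, from station import env, effector, solver, viewer, workorder, search_frame, tip_of gives the robot as it stands. Calls block until the motion is done:
- env.reach(position, orientation): joint-space move of the TCP to a pose.
- env.movel(position, frame=None, rate=0.15): straight line of the TCP; frame=None keeps the orientation; rate is the mean speed in m/s.
- env.goto_joints(angles): joint-space move.
- effector.release() and effector.grasp(squeeze=None): open the fingers fully, or close them until they stop; squeeze is the grip in N (None keeps the last).
- env.pause(seconds).
- solver.inverse_kinematics(position, orientation): joint angles nearest the present ones, or None.
- env.sense(): the state.
- viewer.read_camera(name): name is "side" or "top"; returns (picture, depth): 420x560x3 uint8, red, green, blue; 420x560 float32, m along the optical axis (not along the pixel's ray), 0 where there is no reading.
- viewer.camera_info(name): a dict with "intrinsics" (3x3 intrinsics, pixels), "dist_coeffs" ([k1, k2, p1, p2, k3] as OpenCV has them; the pictures are not rectified), "eye" and "rotation" of the camera in the world. Camera axes: x right, y up, looking along -z (the intrinsics and any distortion apply to the point x, -y, -z); pixel columns grow to the right and rows downward; lengths in m; the calibration is good to about 2 mm. A picture is of the moment at which its call begins. camera_info takes no time and is no camera call.
A pose or a line that the arm cannot do raises env.PlanningError and nothing moves.
- workorder.finish_job(): hands the job in; it is judged then, once.
Trained networks look in the newest picture that a camera, given by its name, has taken for a name from the list of things; names that differ only in an ending like _2 or _b are one class to them, and where a whole thing is asked for, a point or a joint stands for the part that bears it (a point fixed in the world has none). Each returns a list of dicts, best first, with "score" (0 to 1); they miss things now and then, are a little off and sometimes report something else, mostly with a low value. They report only what shows in the picture. A call takes as long as a camera call.
- search_frame(camera, name): "at" ([x, y, z] in m, in world coordinates, good to about 4 mm: the middle of the surface that is visible of it).
- tip_of(camera, name): "at" ([x, y, z] in m, in world coordinates, good to about 4 mm: a listed point, or the origin of a listed thing).
The state is a dict: "t": time; "joint_positions": joint angles; "joint_velocities": joint speeds; "tau": joint torques, N m; "ee_pos": TCP position; "tcp_rot": TCP orientation; "wrist_force": force on the tool from outside, world axes, zero at the start; "moment": the same for the moment, N m; "gripper_width": finger opening in m; "grasp_force": force on a finger pad.
Only numpy, scipy, OpenCV 4.12 (cv2) and the standard library are available. Lean on these libraries where they do the work, as an engineer would, in place of code of your own. Each camera call takes 0.05 s, during which the arm holds its last target. There are 200 camera calls.

## Task

Open the sample port of the test reader so that the next cassette can go in. With your fingertips press the ribbed free end of the long narrow hatch down to the bottom of its short travel, without forcing it, and let go, so that the latch releases and the hatch pops up half open by itself. Then push the hatch back with the outside of your fingers until it rests against its rear stop, and draw away so that it is seen to stay open. Keep the wide paper hatch beside it shut, do not shove, lift or pick up the reader, and leave the things round it where they are.

Things in the scene. Friction and masses are not known exactly. Their poses are not given: they have to be found in the camera images.
- reader: loose bench-top cassette reader, 180 x 180 mm, 1.6 kg. Origin: under its middle at table height; x points to its back, y to its left, z up; the robot faces its sloping front panel with the display. Deck 70 mm above the table. Two grey hatches, hinged at the back (x = +60 mm), 5 mm proud of the deck: long narrow sample hatch at the left (y = +42), wide short paper hatch at the right (y = -36)
- sample_hatch (a joint): sample hatch angle (rad): 0 latched shut, -0.042 pressed to the bottom, 0.95 popped, 1.9 against its rear stop. Pad pressed 3.3 mm to the bottom (2 to 5 N) and let go at 2 mm/s or faster, a damped spring lifts it to 0.95 in about 1 s, and there it stays; pressed right down again it would relatch. From 0.95 it swings freely (under 1 N); let go below 1.45 it drops to 0.95, above 1.7 to the stop
- sample_hatch_pad (a point): centre of the ribbed thumb pad on top of the sample hatch near its free (front) end, on the surface to be pressed; moves with the hatch. The hatch is 44 mm wide, 6 mm thick and ends 92 mm from its hinge; this point is 78 mm from the hinge line and, when shut, 75 mm above the table
- sample_hatch_edge (a point): middle of the sample hatch's free edge, 92 mm from the hinge line; moves with the hatch (when popped, 53 mm in front of the hinge line and 75 mm above it)
- sample_hatch_hinge (a point): point on the hinge line of the sample hatch, in the middle of its width, 70 mm above the table; the line runs along the reader's y
- paper_hatch (a joint): angle of the paper hatch (rad): 0 latched shut, negative pressed, positive open; it is to stay shut
- paper_hatch_pad (a point): centre of the thumb pad of the paper hatch (78 mm wide, 62 mm long), which is to be left alone
- cassette: white test cassette 22 x 72 x 6 mm lying at the reader's left; origin at the centre of its underside
- pouch: flat foil pouch 62 x 112 x 8 mm lying at the reader's left; origin at the centre of its underside
- bottle: white dropper bottle 26 mm across, 67 mm high, standing at the reader's left; origin at the centre of its foot
- timer: round white kitchen-type timer 64 mm across, 39 mm high, at the reader's right; origin at the centre of its underside
- pen: white pen 145 mm long, 10 mm thick, lying at the reader's right; origin under its middle
- labels: roll of labels 59 x 98 x 32 mm lying flat, farther to the right; origin at its underside

How it is judged:
On the way, in this order (a step that is already met when the one before it is completed fails the run):
1. the sample hatch is pressed well down with the fingers (value of joint sample_hatch below -0.025 rad and contact force between the fingers and reader above 0.5 N).
2. let go, the hatch has popped up and stands half open by itself, untouched (value of joint sample_hatch between 0.8 and 1.4 rad and contact force between each of the arm, the fingers and reader below 0.05 N), for 0.2 s.
3. the hatch is pushed back to its rear stop (value of joint sample_hatch above 1.8 rad), for 0.1 s.
At the end, for the whole second after the job is handed in: the sample hatch leans against its rear stop (1.8 rad or more of 1.9) at rest, the paper hatch is shut, and the reader stands level on its feet within 20 mm of where it was (value of joint sample_hatch above 1.8 rad and velocity of joint sample_hatch between -0.05 and 0.05 rad/s and value of joint paper_hatch below 0.03 rad and distance of reader from where it was at the start of the episode below 0.02 m and angle between reader's own z axis and vertical below 0.03 rad and linear speed of reader below 0.01 m/s); the robot touches nothing.
It fails at once if the paper hatch is pressed in or comes open (value of joint paper_hatch below -0.03 rad or value of joint paper_hatch above 0.05 rad).
It fails at once if the reader is shoved or lifted more than 20 mm or tipped (distance of reader from where it was at the start of the episode above 0.02 m or angle between reader's own z axis and vertical above 0.1 rad).
It fails at once if the reader is forced (over 40 N) (contact force between any of the fingers, the arm and reader above 40 N).
It fails at once if something round the reader is moved more than 20 mm or lifted (distance of any of cassette, pouch, bottle, timer, pen, labels from where it was at the start of the episode above 0.02 m or angle between bottle's own z axis and vertical above 0.5 rad).
It also fails if it takes over 35 s, if anything falls off the work surface, if the arm or the gripper's body presses on something with over 40 N, if the wrist force passes 120 N, or if a joint passes its speed limit or range.

## Working session

There is one attempt and no reset: what is moved stays moved. The work goes in short steps, each a Python script; the robot and the scene stay as the last script left them, time stands still between calls to the robot, and variables do not carry over. Pictures are saved under pics/ and viewed, at most 10 in all, crops included, and the job is handed in when it is done.

```bash
mkdir -p pics
python3 - <<'E'
from station import *
import cv2,numpy as np
for c in("top","side"):
    p,d=viewer.read_camera(c); cv2.imwrite(f"pics/{c}0.png",p[:,:,::-1])
    for n in["reader","sample_hatch_pad","sample_hatch_edge","sample_hatch_hinge","paper_hatch_pad","bottle","timer"]:
        print(c,n,[(np.round(r["at"],4).tolist(),round(r["score"],2)) for r in tip_of(c,n)[:2]])
s=env.sense();print(s["t"],s["ee_pos"],s["wrist_force"],s["gripper_width"])
E
```

```text
top reader [([0.4751, 0.0734, 0.0], 0.83)]
top sample_hatch_pad [([0.4454, 0.1033, 0.073], 0.93)]
top sample_hatch_edge [([0.4316, 0.1054, 0.0751], 0.76)]
top sample_hatch_hinge [([0.5252, 0.1283, 0.0721], 0.68), ([0.5533, -0.0508, -0.0001], 0.29)]
top paper_hatch_pad [([0.5245, 0.1262, 0.0699], 0.74), ([0.4973, 0.034, 0.0714], 0.57)]
top bottle [([0.5155, 0.2077, -0.0023], 0.5)]
top timer [([0.5568, -0.0518, -0.0003], 0.89)]
side reader [([0.4757, 0.0673, 0.0013], 0.69), ([0.4942, 0.0385, 0.0756], 0.57)]
side sample_hatch_pad [([0.4433, 0.1069, 0.0755], 0.74)]
side sample_hatch_edge [([0.4737, 0.0684, 0.0011], 0.65), ([0.4351, 0.1048, 0.0695], 0.59)]
side sample_hatch_hinge [([0.5203, 0.127, 0.0683], 0.64)]
side paper_hatch_pad [([0.4945, 0.037, 0.0742], 0.7)]
side bottle [([0.5105, 0.2022, -0.0033], 0.68)]
side timer []
0.8 [0.14684957 0.63321544 0.21465279] [ 0.15366575 -0.24425706 -0.46908428] 0.09224185085877709
```

View pics/top0.png

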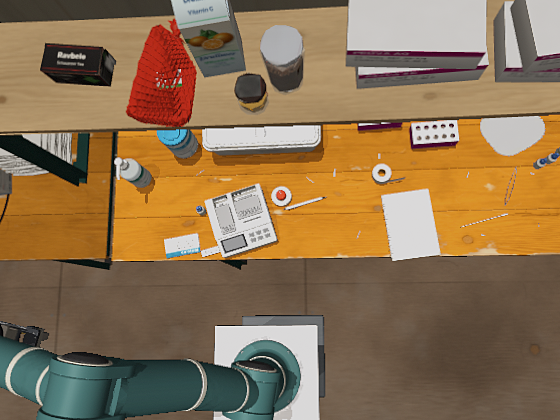

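View pics/side0.png

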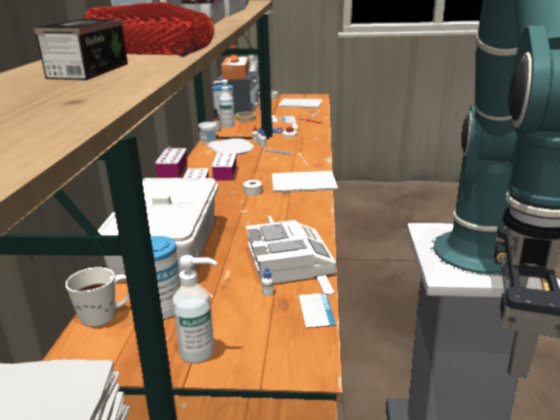

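The top view shows the reader at about (243,218), yawed roughly 0.28 rad to the left. The sample hatch is at (225,215). The timer is at (281,197) and the small bottle at (200,210). The side view agrees, and the space above the reader is clear in front of the shelf. The network points fit the reader's geometry, so I'll approach with shut fingers.

```bash
cat > h.py <<'E'
from station import *
import numpy as np
yaw=0.28; c,s=np.cos(yaw),np.sin(yaw); O=np.array([.4754,.0700,0])
RZ=np.array([[c,-s,0],[s,c,0],[0,0,1]])
def W(x,y,z): return O+RZ@np.array([x,y,z])
def rot(sg):
    y=sg*RZ[:,1]; z=np.array([0,0,-1.]); return np.stack([np.cross(y,z),y,z],1)
E
python3 - <<'E'
from h import *
print(np.round(env.sense()["tcp_rot"],2).tolist())
for sg in(1,-1): 
    for p in(W(-.018,.042,.1),W(-.05,.042,.115),W(.07,.042,.115)): print(sg,np.round(p,3),solver.inverse_kinematics(p,rot(sg)))
E
```

```text
[[-0.97, 0.23, 0.0], [0.23, 0.97, 0.0], [-0.0, 0.0, -1.0]]
1 [0.446 0.105 0.1  ] [-0.52245781  0.3211216   0.25340382  2.16445965 -0.12783849  0.66958981
  1.66974253]
1 [0.416 0.097 0.115] [-0.55459797  0.24440929  0.28023605  2.22631431 -0.10627023  0.68281668
  1.65108523]
1 [0.531 0.13  0.115] [-0.46986494  0.42346533  0.20997369  1.95079173 -0.1221726   0.77933453
  1.65995635]
-1 [0.446 0.105 0.1  ] [-0.92881256  0.38609366  0.74867113  2.18755533 -0.40606789  0.70615288
 -1.19275265]
-1 [0.416 0.097 0.115] [-0.99026632  0.29960191  0.79571963  2.24976152 -0.33084064  0.70634333
 -1.25255189]
-1 [0.531 0.13  0.115] [-0.82336663  0.4850255   0.66689163  1.97302757 -0.40610789  0.81835414
 -1.22001552]
```

Run:
```python
from h import *
import cv2
env.movel([.12,.45,.28],rate=.25)
effector.grasp(10)
env.reach(W(-.018,.042,.16),rot(1))
env.movel(W(-.018,.042,.095),rate=.1)
s=env.sense();print(s["t"],s["ee_pos"],W(-.018,.042,.095),s["wrist_force"],s["gripper_width"])
for cm in("top","side"):
    p,d=viewer.read_camera(cm)
    q=p[170:270,180:300] if cm=="top" else p[200:300,220:350]
    cv2.imwrite(f"pics/{cm}1.png",cv2.resize(q[:,:,::-1],None,fx=5,fy=5))
```

```text
5.6583 [0.44687906 0.10545135 0.09530812] [0.44649406 0.10538993 0.095     ] [0.59011473 0.39755016 1.41086937] 0.00040755699612217953
```

View pics/side1.png

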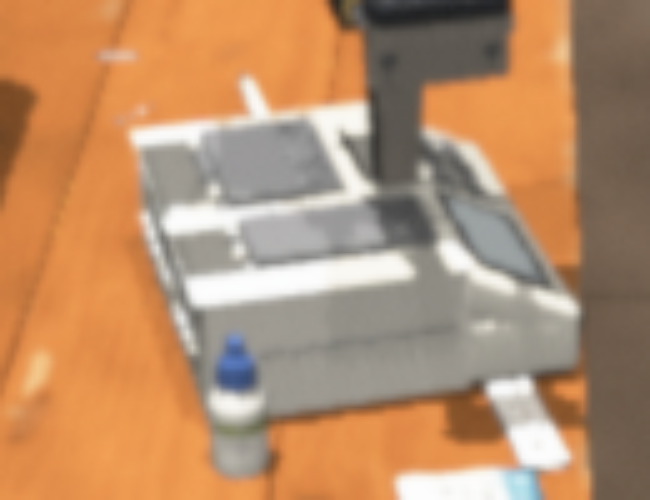

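The fingertips hang at crop pixel (395,190), above the ribbed end of the sample hatch at about (400,220) and clear of the paper hatch. Next I press.

Run:
```python
from h import *
env.movel(W(-.018,.042,.080),rate=.05); env.pause(.2)
b=env.sense()["wrist_force"][2]; z=.080; log=[]
while z>.0655:
    z-=.0007; env.movel(W(-.018,.042,z),rate=.02); env.pause(.05)
    s=env.sense(); f=s["wrist_force"][2]-b; log.append((round(z,4),round(s["ee_pos"][2],4),round(f,2)))
    if f>9: break
print(b,log)
env.pause(.1)
env.movel(W(-.03,.042,.20),rate=.2)
env.pause(1.0)
s=env.sense();print(s["t"],s["wrist_force"])
import cv2
for cm in("top","side"):
    p,d=viewer.read_camera(cm)
    print(cm,[(n,[(np.round(r["at"],4).tolist(),round(r["score"],2)) for r in tip_of(cm,n)[:2]]) for n in("sample_hatch_edge","reader")])
    if cm=="side": cv2.imwrite("pics/side2.png",cv2.resize(p[200:300,220:350,::-1],None,fx=5,fy=5))
print(W(.007,.042,.145))
```

```text
0.245307937659691 [(0.0793, np.float64(0.0793), np.float64(-0.02)), (0.0786, np.float64(0.0786), np.float64(0.78)), (0.0779, np.float64(0.0779), np.float64(-0.9)), (0.0772, np.float64(0.0772), np.float64(-0.38)), (0.0765, np.float64(0.0765), np.float64(-0.96)), (0.0758, np.float64(0.0758), np.float64(0.19)), (0.0751, np.float64(0.0751), np.float64(1.74)), (0.0744, np.float64(0.0744), np.float64(1.22)), (0.0737, np.float64(0.0737), np.float64(0.65)), (0.073, np.float64(0.073), np.float64(0.89)), (0.0723, np.float64(0.0723), np.float64(2.55)), (0.0716, np.float64(0.0721), np.float64(10.72))]
11.9 [-0.56312113  0.47843469  0.30246936]
top [('sample_hatch_edge', []), ('reader', [([0.4737, 0.0747, 0.0007], 0.74)])]
side [('sample_hatch_edge', [([0.4716, 0.1149, 0.1449], 0.61)]), ('reader', [([0.4759, 0.068, 0.0027], 0.61), ([0.3994, 0.2674, -0.0025], 0.46)])]
[0.47052045 0.11229882 0.145     ]
```

View pics/side2.png

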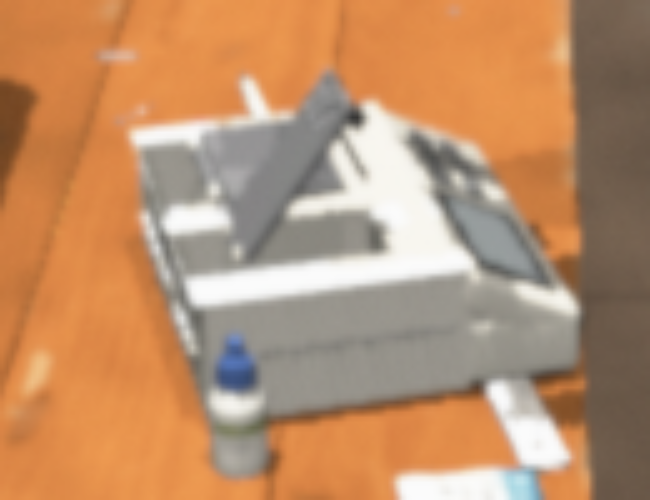

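The hatch has popped and stands half open, with its edge at crop pixel (330,80). That matches the expected edge position. Now I push it back with the outside of the fingers.

Run:
```python
from h import *
import cv2
env.movel(W(-.04,.042,.18),rate=.2)
env.movel(W(-.04,.042,.118),rate=.15); env.pause(.1)
b=env.sense()["wrist_force"]; log=[]
env.movel(W(.03,.042,.118),rate=.06)
x=.03
while x<.064:
    x+=.004; env.movel(W(x,.042,.118),rate=.04)
    f=RZ.T@(env.sense()["wrist_force"]-b); log.append((round(x,3),np.round(f,1).tolist()))
    if f[0]<-5: break
env.pause(.3); print(log)
env.movel(W(-.02,.042,.118),rate=.1)
env.movel(W(-.04,.042,.25),rate=.2); env.pause(.5)
for cm in("top","side"):
    p,d=viewer.read_camera(cm)
    print(cm,[(n,[(np.round(r["at"],4).tolist(),round(r["score"],2)) for r in tip_of(cm,n)[:2]]) for n in("sample_hatch_edge","reader")])
    if cm=="side": cv2.imwrite("pics/side3.png",cv2.resize(p[200:300,220:350,::-1],None,fx=5,fy=5))
print(W(.09,.042,.157),env.sense()["t"])
```

```text
[(0.034, [0.2, -0.4, 0.3]), (0.038, [0.3, -0.8, 0.5]), (0.042, [0.6, 1.0, 0.2]), (0.046, [-0.3, 0.5, -0.2]), (0.05, [1.4, 0.4, 0.4]), (0.054, [-0.0, 0.3, 1.5]), (0.058, [1.3, -0.2, 0.4]), (0.062, [-1.3, 0.3, 0.0]), (0.066, [-7.5, 0.6, 2.6])]
top [('sample_hatch_edge', [([0.5483, 0.1371, 0.1577], 0.45)]), ('reader', [([0.479, 0.073, -0.0025], 0.93)])]
side [('sample_hatch_edge', [([0.5494, 0.1396, 0.1547], 0.66)]), ('reader', [([0.4758, 0.0682, -0.0003], 0.93)])]
[0.55028805 0.13523634 0.157     ] 19.6167
```

View pics/side3.png

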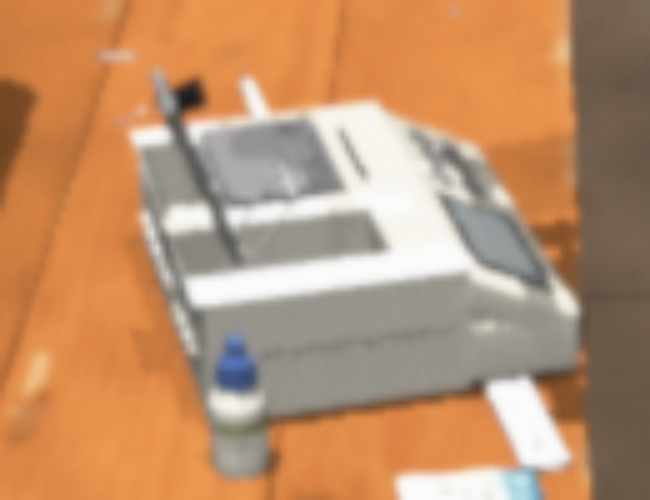

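The hatch leans back on its rear stop, running from its hinge at crop pixel (235,260) to its edge at (160,75). The paper hatch is shut and nothing else has moved.

```bash
python3 -c "
from station import *
print(workorder.finish_job())"
```

```text
the job is handed in; nothing more can be done
None
```

The sample hatch was pressed, popped up by itself and was pushed back against its rear stop, where the last pictures show it staying open with the paper hatch shut and the reader in place; the job is handed in, and no verdict was returned.

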